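Clamp a gift box in the hand-cranked box press

TASK

Lay the small gift box lengthwise in the channel of the box press, between the jaw and the fence, then wind the crank clockwise, at a steady unhurried pace and without letting it lurch at the tight spot in each turn, until the box is clamped firmly between jaw and fence. Do not crush the box, leave the other crockery alone, and let go of everything with the box still clamped.

Things in the scene. Friction and masses are not known exactly. Their poses are not given: they have to be found in the camera images.
- press: Hand-cranked box press, fixed on the table: wooden bed 130 x 410 mm, 12 mm thick, grey gearbox (120 x 90 mm, top 88 mm above the table) at its -y end. Origin on the table, under the channel's centre line. +y runs along the channel from gearbox to fence, the way the jaw closes; z up. Channel centred on x = 0: 64 mm wide, floor at z = 12 mm, side strips 10 mm wide and 10 mm high.
- channel_mid (a point): Point on the channel floor, 40 mm along press +y from the press origin, 12 mm above the table; axes as the press. A box centred here clears jaw and fence at first. The wooden fence (60 mm wide, 50 mm high) stands across the channel with its face 83 to 107 mm beyond this point: set differently each time, not measured.
- jaw: Metal jaw with springy rubber pad, 60 mm wide, 50 mm high, sliding in the channel. Origin at the pad's face, mid-width, on the channel floor (press y = -60 mm + 7.96 mm per rad of crank); axes as the press. Moves 50 mm towards press +y per crank turn (7.96 mm/rad) and pushes the loose box along to the fence. The pad gives about 1 mm per 40 N.
- crank (a joint): Crank angle in rad, growing clockwise from above (closes the jaw); starts at 1.2 to 2.8. At 0 its arm points to press -x, at pi/2 to press +y. Never faster than 4 rad/s; 1 to 1.5 is a good pace. Near 3.95 and 10.23 (0.4 to either side) lies the tight spot: 5 to 10 N more at the handle going in, as much pushing on coming out. Box meets jaw and fence between 11.6 and 14.8.
- crank_axis (a point): Point on the crank's upright axis at the handle's mid height (134 mm above the table); press x = 0, y = -155 mm. Handle circle radius 70 mm. Plain turning takes 4 to 6 N at the handle along its path; each newton more there gives about 8.8 N at the jaw; wind to a 40 to 70 N push (5 to 8 N extra). At rest friction hides up to 4 N. Let go, it springs back slightly and gear friction keeps 20 to 38 N.
- handle_grip (a point): Middle of the crank's upright wooden handle, 23 mm in diameter, 46 mm long, spinning freely on its pin, so a gripper need not turn with it. Point on its axis, 26 mm above the arm's top at its foot, 134 mm above the table. Grip it firmly: it slips out of a loose hold at the tight spot.
- gift_box_center (a point): Centre of the closed cardboard gift box with a pale lid, loose, 56 mm (x) by 90 mm (y) by 48 mm high, 0.25 kg; point half-way up (24 mm above its underside). Axes: y along its length, z up. Its 90 mm length goes along the channel. It crushes if the jaw pushes it with more than 100 N.
- gift_box: The same gift box; origin at the centre of its underside.
- tea_cup: Bystander: blue ceramic cup, 72 mm across, 60 mm high; origin at the centre of its underside.
- tea_canister: Bystander: dark metal lidded tea canister, 72 mm across, 86 mm high; origin at the centre of its underside.
- rice_bowl: Bystander: white bowl, 110 mm across, 50 mm high; origin at the centre of its underside.
Mind the look-alikes: they are no part of the job. What is meant by the gift_box is not orange or purple, and is the smaller of those in its own colour.

How it is judged (in metres and radians):
On the way, in this order (a step that is already met when the one before it is completed fails the run):
1. the box lies lengthwise on the channel floor, let go, not yet clamped (x of gift_box_center in the frame of press between -0.007 and 0.007 m and y of gift_box_center in the frame of press between -0.02 and 0.105 m and height (world z) of gift_box_center below 0.039 m and angle between the y axis of gift_box and the y axis of press, either way round below 0.12 rad and contact force between the fingers and gift_box below 0.1 N and value of joint crank below 5 rad), for 0.2 s.
2. the crank has been wound past its second tight spot (value of joint crank above 10.7 rad), for 0.05 s.
At the end, for the whole second after the job is handed in: the box lies flat and lengthwise in the channel (within 7 mm of its middle), clamped between jaw and fence by at least 15 N, still, with the robot clear of it (contact force between jaw and gift_box above 15 N and x of gift_box_center in the frame of press between -0.007 and 0.007 m and height (world z) of gift_box_center below 0.039 m and angle between the y axis of gift_box and the y axis of press, either way round below 0.12 rad and linear speed of gift_box below 0.01 m/s); the robot touches nothing.
It fails at once if the box is crushed: the jaw pushes it with more than 100 N (contact force between jaw and gift_box above 100 N).
It fails at once if the crank lurches: faster than 4 rad/s (velocity of joint crank above 4 rad/s).
It fails at once if a bystander is moved by more than 25 mm (distance of any of tea_cup, tea_canister, rice_bowl from where it was at the start of the episode above 0.025 m).
It also fails if it takes over 72 s, if anything falls off the work surface, if the arm or the gripper's body presses on something with over 40 N, if the wrist force passes 120 N, or if a joint passes its speed limit or range.

ROBOT

A 6-joint arm with a two-finger parallel gripper is mounted at the origin on the work surface. World frame = base frame: x ahead of the robot, y to its left, z up, the work surface at z = 0. Lengths are in mm, angles in rad, forces in N, time in s.
With the tool pointing down it reaches from about 375 to 750 mm from the base axis. Payload 9 kg.
Tool frame: the origin (TCP) lies between the finger pads; the fingertips stand 11 mm ahead of it and the grasp point (between the pads) lies 8 mm behind it; z points along the fingers, y is the direction in which the jaws open and shut (so a half turn about z gives the same grasp; the last joint's range is limited). The gripper opens to 85 mm and grips with 20 to 120 N. Pads are 22 mm wide; open, the fingers measure 114 mm over their backs; the gripper's body (76 mm by 85 mm) begins 54 mm behind the grasp point. The pads swing forward as they close: fully open they stand 13 mm farther back than shut.
Start: joints at [-1.517, 0.104, 0.097, 1.564, 0, 1.353], TCP at [161.088, -578.002, 242.331] pointing down, gripper open.
Joint ranges: [-2.99, 2.99], [-0.84, 1.86], [-1.1, 1.16], [-1.84, 2.11], [-1.51, 1.56], [-3.14, 3.14]. Speed limits (rad/s): [2.22, 2.22, 2.57, 3.14, 3.14, 3.14].

INTERFACE

Orientations are given as a unit quaternion [x, y, z, w].
In Python, from station import robot gives the robot as it stands. The module is installed in compiled form; this text tells all that it offers.
- The arm moves only by the shell command python3 -m pendant 'ROWS' [FORCE]. ROWS is JSON, a list of rows, each an object with "gripper": the closure, from 0 (fully open) to 1 (shut); "translation": the shift along the world's x, y, z in cm, a list of three; "delta_rot": the turn, a rotation vector about the world's x, y, z in rad, a list of three. A call has 1 to 12 rows; each row shifts and turns the commanded pose from where the row before left it; what a row does not reach is not made up. A row lasts 1/8 s, in which the tool goes at most 62.5 mm and 10.7 degrees, less where a joint would pass 70% of its speed; a pose out of reach is approached as far as the arm can. A call with a gripper value outside its range is refused whole. The fingers move at their own pace and stop on an object; FORCE is the grip in N (left out, the last holds). Time passes only in rows, so rows that do not move let the fingers close. It gives the time, the measured TCP pose, the force and the opening at its end, in the units of the state.
- robot.get_obs(): the state, without advancing time (a new reading comes with each control period).
- robot.get_image(name): name is "side" or "top"; returns the picture (420x560x3 uint8, red, green, blue); there is no depth.
- robot.get_calibration(name): a dict with "fovy" (degrees; the focal length in pixels is half the picture's height over the tangent of half this angle, whatever the lens; pixels are square), "cx", "cy" (the principal point, pixels), "extrinsics" (4x4, takes a point from world to camera coordinates). Camera axes: x right, y up, looking along -z (the intrinsics and any distortion apply to the point x, -y, -z); pixel columns grow to the right and rows downward; lengths in mm; the calibration is good to about 2 mm. A picture is of the moment at which its call begins. get_calibration takes no time and is no camera call.
- robot.sign_off(): hands the job in, once; it reports no verdict.
The state is a dict: "clock": time; "q": joint angles; "joint_velocities": joint speeds; "joint_efforts": joint torques, N m; "eef_pos": TCP position; "ee_rot": TCP orientation; "wrist_force": force on the tool from outside, world axes, zero at the start; "wrist_torque": the same for the moment, N m; "gripper_width": finger opening in mm.
Only numpy, scipy, OpenCV 4.12 (cv2) and the standard library are available. Lean on these libraries where they do the work, as an engineer would, in place of code of your own. Each camera call takes 0.05 s, during which the arm holds its last target.

## Working session

There is one attempt and no reset: what is moved stays moved. The work goes in short steps, Python scripts to look and compute and a shell command to move; the robot and the scene stay as the last step left them, time stands still between calls to the robot, and variables do not carry over. Pictures are saved under pics/ and viewed, and the job is handed in when it is done.

```bash
mkdir -p pics; python3 - <<'E'
from station import robot
import cv2
print(robot.get_obs())
for n in("side","top"):
    im=robot.get_image(n); cv2.imwrite(f"pics/{n}0.png",im[:,:,::-1]); print(robot.get_calibration(n))
E
```

```text
{'clock': 0.0, 'q': array([-1.51670320e+00,  1.04689011e-01,  9.63987128e-02,  1.56387530e+00,
        1.29729693e-05,  1.35313363e+00]), 'joint_velocities': array([ 8.29102382e-05,  8.07890569e-04,  5.83377341e-04, -1.01643976e-04,
       -5.31123552e-04,  2.78315140e-05]), 'joint_efforts': array([-1.00108649e-03, -5.56935239e+01,  5.03644109e+01,  1.71633193e-02,
       -4.50500747e-04,  5.86644440e-07]), 'eef_pos': array([ 161.06996525, -577.63003361,  241.48950122]), 'ee_rot': array([ 9.90782559e-01,  1.35460148e-01,  6.23950822e-05, -6.81816132e-04]), 'wrist_force': array([ 0.04889869, -0.38621404,  0.65859997]), 'wrist_torque': array([0.0673202 , 0.019809  , 0.02815214]), 'gripper_width': 85.32887397613129}
{'fovy': 49.6864511440001, 'cx': 283.61282194990804, 'cy': 212.4487848726605, 'extrinsics': array([[-7.71069199e-01, -6.36508204e-01, -1.75953667e-02,
         5.29794210e+02],
       [ 4.30428543e-01, -5.41388556e-01,  7.22239365e-01,
        -2.07661951e+02],
       [-4.69237212e-01,  5.49322981e-01,  6.91419339e-01,
        -1.13741409e+03],
       [ 0.00000000e+00,  0.00000000e+00,  0.00000000e+00,
         1.00000000e+00]])}
{'fovy': 43.27717270606691, 'cx': 285.61145113988204, 'cy': 207.9290701297318, 'extrinsics': array([[-2.97118452e-02, -9.99422438e-01,  1.64923306e-02,
         1.88487048e+02],
       [ 9.97331338e-01, -2.85407800e-02,  6.71984079e-02,
        -5.46706444e+02],
       [-6.66888926e-02,  1.84449069e-02,  9.97603316e-01,
        -1.16519470e+03],
       [ 0.00000000e+00,  0.00000000e+00,  0.00000000e+00,
         1.00000000e+00]])}
```

View pics/side0.png

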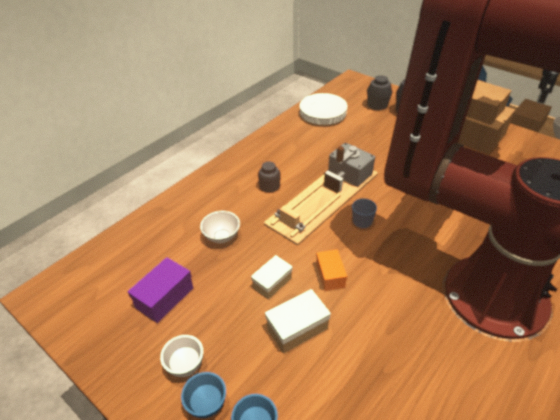

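View pics/top0.png

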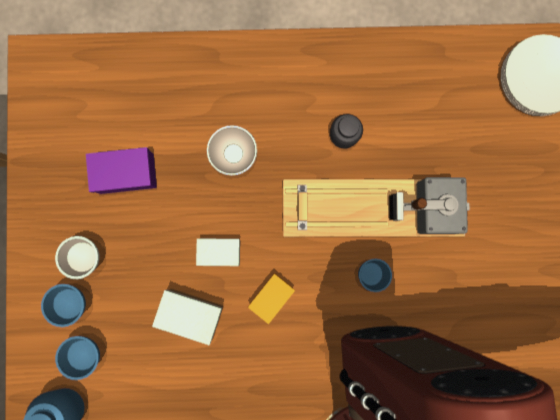

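The side view has the robot at right and the press mid-table near (325,195). The top view shows the small white box at (218,252), the press bed from (283,180) to (467,236), the gearbox at (443,205) and the handle at about (422,204). Next I'll measure these.

```bash
cat > h.py <<'E'
import numpy as np, cv2
from station import robot
def cam(n):
    c=robot.get_calibration(n); f=210/np.tan(np.radians(c['fovy'])/2); return f,c['cx'],c['cy'],np.array(c['extrinsics'])
def ray(n,uv):
    f,cx,cy,E=cam(n); R,t=E[:3,:3],E[:3,3]
    d=np.array([(uv[0]-cx)/f,-(uv[1]-cy)/f,-1.]); return -R.T@t, R.T@d
def plane(n,uv,z):
    o,d=ray(n,uv); return o+d*(z-o[2])/d[2]
def proj(n,p):
    f,cx,cy,E=cam(n); q=E[:3,:3]@np.array(p,float)+E[:3,3]
    return np.array([cx+f*q[0]/-q[2], cy+f*q[1]/q[2]])
def tri(uvs,uvt):
    o1,d1=ray('side',uvs);o2,d2=ray('top',uvt)
    A=np.stack([d1,-d2],1); s=np.linalg.lstsq(A,o2-o1,rcond=None)[0]
    a,b=o1+s[0]*d1,o2+s[1]*d2; return (a+b)/2,np.linalg.norm(a-b)
E
python3 - <<'E'
from h import *
im=cv2.imread('pics/top0.png'); hsv=cv2.cvtColor(im,cv2.COLOR_BGR2HSV)
m=((hsv[...,1]<60)&(hsv[...,2]>170)).astype(np.uint8)
cs,_=cv2.findContours(m,cv2.RETR_EXTERNAL,cv2.CHAIN_APPROX_NONE)
for c in cs:
    if 200<cv2.contourArea(c)<6000:
        r=cv2.minAreaRect(c); b=cv2.boxPoints(r)
        P=np.array([plane('top',p,48) for p in b]); print(np.round(r[0]),np.round(P.mean(0)),np.round(np.linalg.norm(P-np.roll(P,1,0),axis=1)),np.round([np.arctan2(*(P[i]-P[i-1])[[1,0]]) for i in range(4)],3))
for nm,r in(("a",(270,165,480,250)),):
    x0,y0,x1,y1=r; cv2.imwrite('pics/topz.png',cv2.resize(im[y0:y1,x0:x1],None,fx=3.8,fy=3.8,interpolation=cv2.INTER_CUBIC))
s=cv2.imread('pics/side0.png'); cv2.imwrite('pics/sidez.png',cv2.resize(s[130:250,255:390],None,fx=4.8,fy=4.8,interpolation=cv2.INTER_CUBIC))
# bed mask
m=((hsv[...,0]>12)&(hsv[...,0]<30)&(hsv[...,2]>170)&(hsv[...,1]<170)).astype(np.uint8)
m=cv2.morphologyEx(m,cv2.MORPH_CLOSE,np.ones((5,5)))
cs,_=cv2.findContours(m,cv2.RETR_EXTERNAL,cv2.CHAIN_APPROX_NONE)
for c in cs:
    if cv2.contourArea(c)>800: print(cv2.boundingRect(c),cv2.minAreaRect(c))
E
```

```text
[186. 317.] [322. 392.  48.] [128.  81. 128.  81.] [ 1.228 -0.332 -1.914  2.801]
[217. 252.] [459. 324.  48.] [56. 91. 56. 90.] [-0.018 -1.6    3.118  1.54 ]
[ 76. 257.] [457. 625.  48.] [90. 88. 90. 87.] [-1.000e-03 -1.600e+00  3.136e+00  1.540e+00]
[232. 150.] [680. 287.  48.] [106. 107. 106. 107.] [-0.02  -1.597  3.116  1.543]
[532.  74.] [ 835. -386.   48.] [175. 120. 175. 119.] [-0.058 -1.594  3.077  1.545]
(283, 179, 183, 59) ((374.0, 208.0), (58.0, 182.0), 90.0)
(206, 125, 52, 51) ((231.5, 150.0), (50.0, 51.0), 90.0)
(265, 0, 295, 30) ((412.0, 14.5), (29.0, 294.0), 90.0)
(0, 0, 263, 58) ((131.0, 28.5), (57.0, 262.0), 90.0)
```

View pics/topz.png

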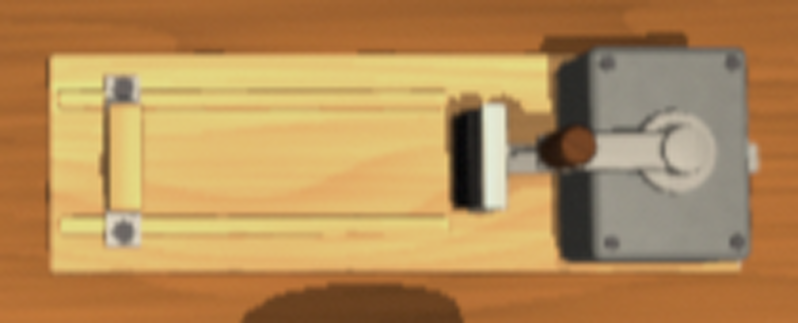

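View pics/sidez.png

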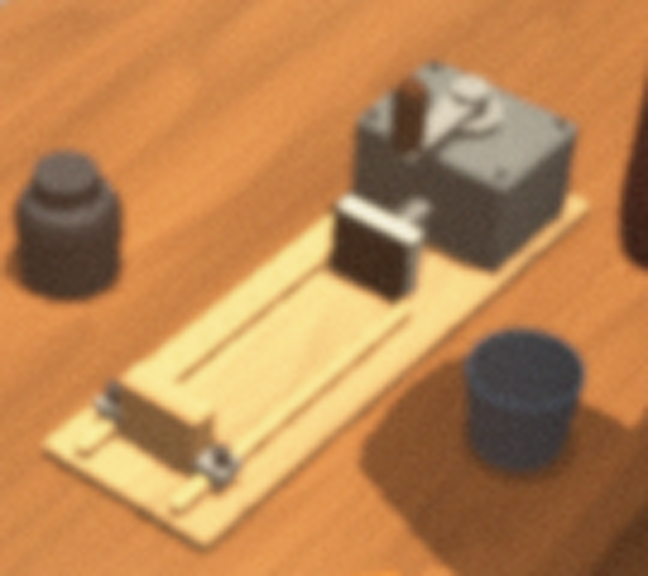

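```bash
python3 - <<'E'
from h import *
Z=lambda x,y:(270+(x+.5)/3.8-.5,165+(y+.5)/3.8-.5)
S=lambda x,y:(255+(x+.5)/4.8-.5,130+(y+.5)/4.8-.5)
def p(l,x,y,z): print(l,np.round(plane('top',Z(x,y),z),1))
p('bed UL',50,54,12);p('bed UR',545,54,12);p('bed LL',50,272,12);p('bed LR',742,272,12)
p('stripU out L',57,90,22);p('stripU out R',446,90,22);p('stripL out L',60,233,22);p('stripL out R',448,233,22)
p('gear tl',590,48,88);p('gear tr',747,48,88);p('gear br',747,260,88);p('gear bl',590,260,88)
p('hub',688,150,108)
p('handle top',575,147,157)
p('jaw front(top)u',458,110,62);p('jaw front l',455,208,62)
p('fence right top',142,103,62);p('fence right bot',142,212,62)
p('fence face, floor',142,160,12)
print('side handle top',plane('side',S(412,85),157),tri(S(410,118),Z(575,147)))
for q in((48,447),(208,545),(587,203)): print('side bed',np.round(plane('side',S(*q),12),1))
f=plane('side',S(265,265),24)
E
```

```text
bed UL [618.  176.8  12. ]
bed UR [ 609.9 -117.5   12. ]
bed LL [489.2 180.6  12. ]
bed LR [ 477.1 -228.4   12. ]
stripU out L [595.5 173.4  22. ]
stripU out R [589.1 -55.4  22. ]
stripL out L [511.6 174.2  22. ]
stripL out R [505. -53.  22.]
gear tl [ 603.8 -122.7   88. ]
gear tr [ 601.3 -210.6   88. ]
gear br [ 483.4 -204.4   88. ]
gear bl [ 486.  -117.1   88. ]
hub [ 544. -168.  108.]
handle top [544.1 -92.7 157. ]
jaw front(top)u [573.5 -53.2  62. ]
jaw front l [517.9 -49.1  62. ]
fence right top [582.6 126.2  62. ]
fence right bot [520.8 128.2  62. ]
fence face, floor [553.6 124.3  12. ]
side handle top [545.05358974 -95.43803199 157.        ] (array([ 546.56518477, -100.11161543,  128.66490455]), np.float64(1.375305461847352))
side bed [613.6 175.6  12. ]
side bed [488.2 178.1  12. ]
side bed [ 481.3 -229.5   12. ]
```

```bash
python3 -m pendant '[{"gripper":0,"translation":[4,4.1,0],"delta_rot":[0,0,0.106]},{"gripper":0,"translation":[4,4.1,0],"delta_rot":[0,0,0.106]},{"gripper":0,"translation":[4,4.1,0],"delta_rot":[0,0,0.106]},{"gripper":0,"translation":[4,4.1,0],"delta_rot":[0,0,0.106]},{"gripper":0,"translation":[4,4.1,0],"delta_rot":[0,0,0.106]},{"gripper":0,"translation":[4,4.1,0],"delta_rot":[0,0,0.106]},{"gripper":0,"translation":[1,5.5,0],"delta_rot":[0,0,0.106]},{"gripper":0,"translation":[1,5.5,0],"delta_rot":[0,0,0.106]},{"gripper":0,"translation":[1,5.5,0],"delta_rot":[0,0,0.106]},{"gripper":0,"translation":[1,5.5,0],"delta_rot":[0,0,0.106]},{"gripper":0,"translation":[1,5.5,0],"delta_rot":[0,0,0.106]},{"gripper":0,"translation":[1,5.5,0],"delta_rot":[0,0,0.106]}]' 40
```

```text
clock: 1.6
eef_pos: [461.0, -0.2, 242.1]
ee_rot: [0.715, 0.699, 0.0, 0.0]
wrist_force: [0.4, -0.9, 0.1]
gripper_width: 85.1
```

```bash
python3 -m pendant '[{"gripper":0,"translation":[0,5.4,0],"delta_rot":[0,0,0]},{"gripper":0,"translation":[0,5.4,0],"delta_rot":[0,0,0]},{"gripper":0,"translation":[0,5.4,0],"delta_rot":[0,0,0]},{"gripper":0,"translation":[0,5.4,-2],"delta_rot":[0,0,0]},{"gripper":0,"translation":[0,5.4,-2],"delta_rot":[0,0,0]},{"gripper":0,"translation":[0,5.4,-2],"delta_rot":[0,0,0]},{"gripper":0,"translation":[0,0,0],"delta_rot":[0,0,0]}]'; python3 -c "
from h import *
print(robot.get_obs()['q'],robot.get_obs()['ee_rot'])
cv2.imwrite('pics/t1.png',robot.get_image('top')[:,:,::-1])"
```

```text
clock: 2.48
eef_pos: [459.0, 324.4, 179.5]
ee_rot: [0.715, 0.699, -0.002, -0.001]
wrist_force: [-0.0, -1.1, 0.7]
gripper_width: 85.6
[ 3.82399141e-01 -9.35330708e-03 -1.33291817e-01  1.45105735e+00
  4.46853238e-04  1.97597736e+00] [ 0.71511408  0.69900457 -0.00185553 -0.00100794]
```

View picture.

View pics/t1.png

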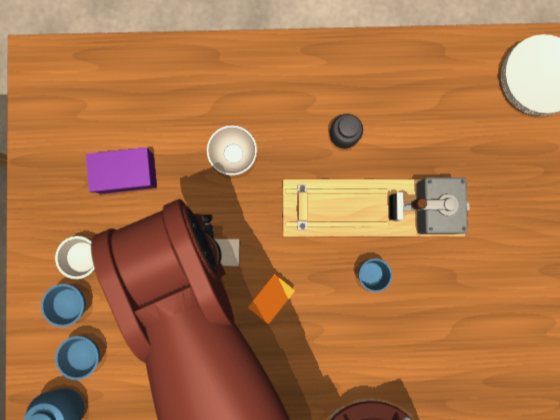

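The gripper is over the small white box (about (228,252)) and the box hasn't moved. I'll descend and grip.

```bash
python3 -m pendant '[{"gripper":0,"translation":[0,0,-4],"delta_rot":[0,0,0]},{"gripper":0,"translation":[0,0,-4],"delta_rot":[0,0,0]},{"gripper":0,"translation":[0,0,-3.5],"delta_rot":[0,0,0]},{"gripper":0,"translation":[0,0,-2.5],"delta_rot":[0,0,0]},{"gripper":0,"translation":[0,0,-1],"delta_rot":[0,0,0]},{"gripper":0,"translation":[0,0,0],"delta_rot":[0,0,0]},{"gripper":1,"translation":[0,0,0],"delta_rot":[0,0,0]},{"gripper":1,"translation":[0,0,0],"delta_rot":[0,0,0]},{"gripper":1,"translation":[0,0,0],"delta_rot":[0,0,0]},{"gripper":1,"translation":[0,0,0],"delta_rot":[0,0,0]},{"gripper":1,"translation":[0,0,0],"delta_rot":[0,0,0]}]' 40
```

```text
clock: 3.9
eef_pos: [462.1, 322.3, 33.8]
ee_rot: [0.717, 0.697, 0.001, 0.001]
wrist_force: [-1.6, 0.1, 7.1]
gripper_width: 55.4
```

```bash
python3 -m pendant '[{"gripper":1,"translation":[0,0,2],"delta_rot":[0,0,0]},{"gripper":1,"translation":[0,0,3],"delta_rot":[0,0,0]},{"gripper":1,"translation":[0,0,4],"delta_rot":[0,0,0]},{"gripper":1,"translation":[0,0,3],"delta_rot":[0,0,0]},{"gripper":1,"translation":[0,0,0],"delta_rot":[0,0,0]}]'
```

```text
clock: 4.53
eef_pos: [462.6, 322.7, 156.0]
ee_rot: [0.717, 0.698, 0.002, 0.001]
wrist_force: [0.2, 0.2, -2.6]
gripper_width: 55.1
```

```bash
python3 -m pendant '[{"gripper":1,"translation":[1.4,-4.8,0],"delta_rot":[0,0,0]},{"gripper":1,"translation":[1.4,-4.8,0],"delta_rot":[0,0,0]},{"gripper":1,"translation":[1.4,-4.8,0],"delta_rot":[0,0,0]},{"gripper":1,"translation":[1.4,-4.8,0],"delta_rot":[0,0,0]},{"gripper":1,"translation":[1.4,-4.8,-1.5],"delta_rot":[0,0,0]},{"gripper":1,"translation":[1.4,-4.8,-1.5],"delta_rot":[0,0,0]},{"gripper":1,"translation":[0,0,-2],"delta_rot":[0,0,0]},{"gripper":1,"translation":[0,0,0],"delta_rot":[0,0,0]},{"gripper":1,"translation":[0,0,0],"delta_rot":[0,0,0]}]'; python3 -c "
from h import *
print(robot.get_obs()['eef_pos'],robot.get_obs()['ee_rot'])
t=robot.get_image('top')[:,:,::-1];s=robot.get_image('side')[:,:,::-1]
cv2.imwrite('pics/t2.png',t);cv2.imwrite('pics/s2.png',s)
cv2.imwrite('pics/s2z.png',cv2.resize(s[110:260,240:400],None,fx=4,fy=4,interpolation=cv2.INTER_CUBIC))"
```

```text
clock: 5.65
eef_pos: [544.8, 35.0, 102.5]
ee_rot: [0.716, 0.698, -0.0, -0.0]
wrist_force: [0.1, -0.2, -1.9]
gripper_width: 55.5
[544.76235151  34.9921831  102.53380298] [ 7.16125424e-01  6.97971599e-01 -1.52022777e-05 -1.50413190e-04]
```

View pics/t2.png

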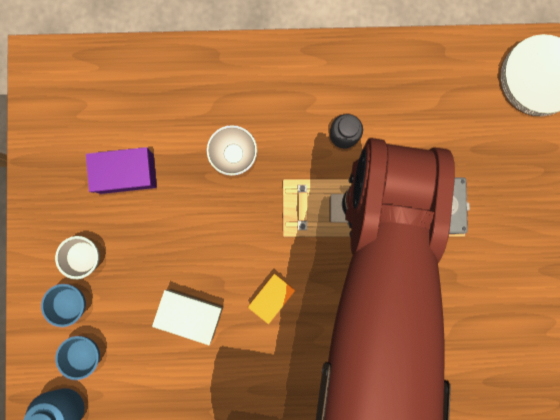

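View pics/s2z.png

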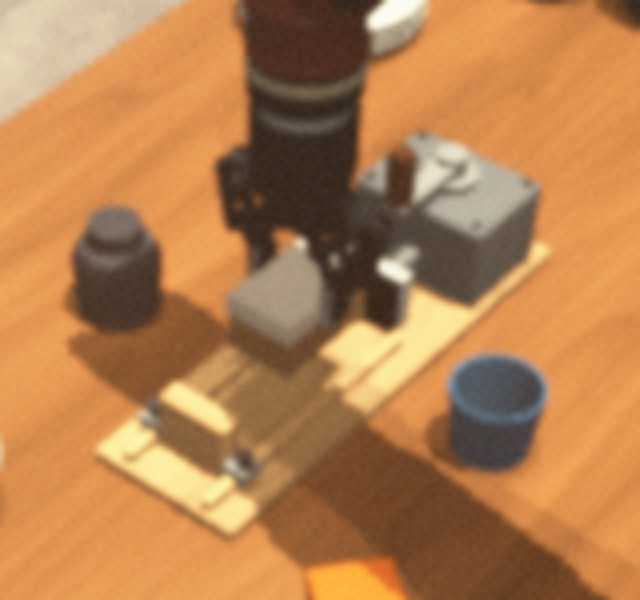

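```bash
python3 -c "
from h import *
t=cv2.imread('pics/t2.png');cv2.imwrite('pics/t2z.png',cv2.resize(t[170:245,275:375],None,fx=8,fy=8,interpolation=cv2.INTER_CUBIC))"
```

```text
(no output)
```

View pics/t2z.png

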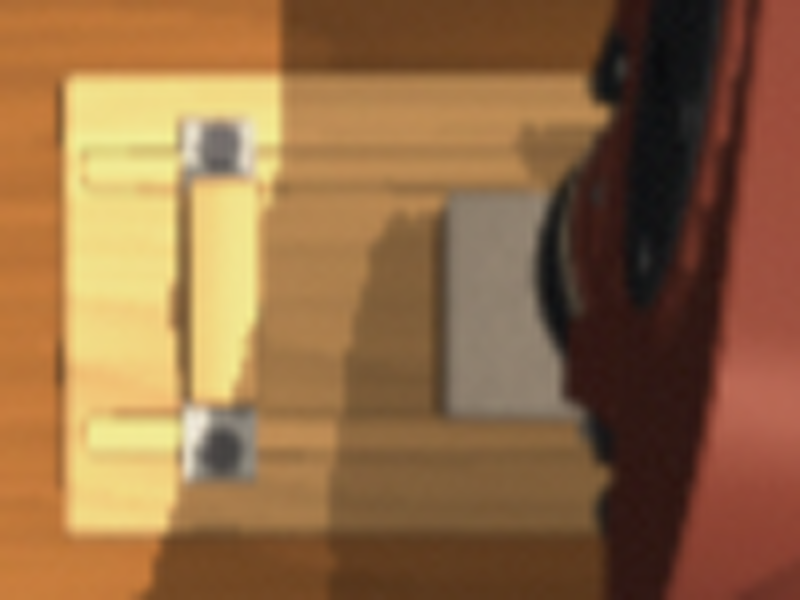

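```bash
python3 - <<'E'
from h import *
Z=lambda x,y:(275+(x+.5)/8-.5,170+(y+.5)/8-.5)
for z in(116.7,):
  for q in((446,192),(446,418),(540,192),(560,418)): print(np.round(plane('top',Z(*q),z),1))
print('strip',[np.round(plane('top',Z(446,y),22),1) for y in(146,188,414,455)])
print('fence',[np.round(plane('top',Z(x,300),62),1) for x in(190,258)], np.round(plane('top',Z(446,74),12),1),np.round(plane('top',Z(446,533),12),1))
E
```

```text
[572.2  81.8 116.7]
[514.3  83.9 116.7]
[571.5  57.7 116.7]
[513.4  54.7 116.7]
strip [array([593.8,  71.5,  22. ]), array([582. ,  71.9,  22. ]), array([519. ,  74.1,  22. ]), array([507.6,  74.5,  22. ])]
fence [array([550., 146.,  62.]), array([549.5, 127.7,  62. ])] [615.1  69.7  12. ] [486.1  74.3  12. ]
```

```bash
python3 -m pendant '[{"gripper":1,"translation":[0.8,0,-1],"delta_rot":[0,0,0]},{"gripper":1,"translation":[0,0,-2],"delta_rot":[0,0,0]},{"gripper":1,"translation":[0,0,-1],"delta_rot":[0,0,0]},{"gripper":1,"translation":[0,0,0],"delta_rot":[0,0,0]},{"gripper":1,"translation":[0,0,0],"delta_rot":[0,0,0]}]'; python3 -c "
from h import *
t=robot.get_image('top')[:,:,::-1];s=robot.get_image('side')[:,:,::-1]
cv2.imwrite('pics/t3z.png',cv2.resize(t[170:245,275:375],None,fx=8,fy=8,interpolation=cv2.INTER_CUBIC))
cv2.imwrite('pics/s3z.png',cv2.resize(s[150:260,250:380],None,fx=5,fy=5,interpolation=cv2.INTER_CUBIC))"
```

```text
clock: 6.38
eef_pos: [553.2, 34.0, 62.6]
ee_rot: [0.717, 0.697, 0.0, 0.0]
wrist_force: [0.4, 0.8, -2.3]
gripper_width: 55.0
```

View pics/t3z.png

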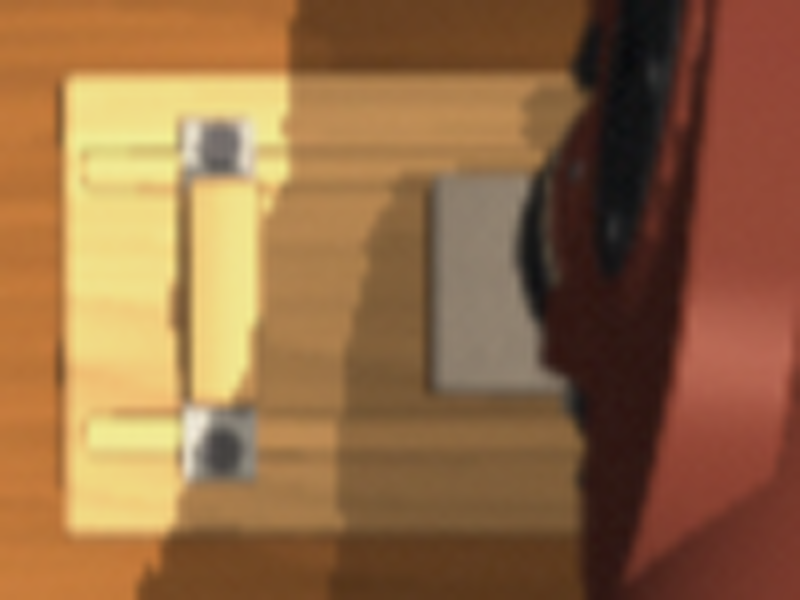

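View pics/s3z.png

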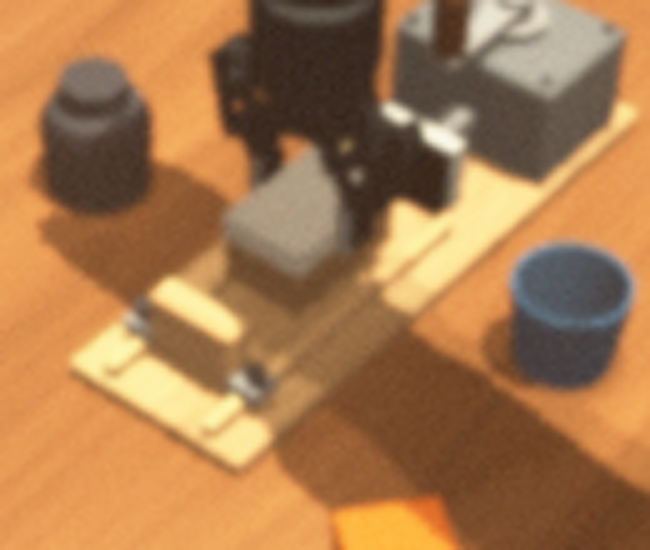

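```bash
python3 - <<'E'
from h import *
Z=lambda x,y:(275+(x+.5)/8-.5,170+(y+.5)/8-.5)
a,b=[plane('top',Z(432,y),62.6+14.2) for y in(174,392)]
print(a,b,(a+b)/2)
# side: box far-end? top corners
S=lambda x,y:(250+(x+.5)/5-.5,150+(y+.5)/5-.5)
for q in((224,226),(299,277)):print('side box',np.round(plane('side',S(*q),76.8-4),1))
for q in((72,362),(237,470)):print('side bed',np.round(plane('side',S(*q),12),1))
for q in((155,284),(241,332)):print('side fence',np.round(plane('side',S(*q),62),1))
E
```

```text
[580.75220173  81.19923583  76.8       ] [522.78023303  83.23960876  76.8       ] [551.76621738  82.21942229  76.8       ]
side box [579.2  79.5  72.8]
side box [518.9  87.2  72.8]
side bed [617.  174.4  12. ]
side bed [489.2 181.1  12. ]
side fence [586.6 133.6  62. ]
side fence [523.8 133.9  62. ]
```

```bash
python3 -m pendant '[{"gripper":1,"translation":[-0.05,0,-0.6],"delta_rot":[0,0,0]},{"gripper":1,"translation":[0,0,-0.6],"delta_rot":[0,0,0]},{"gripper":1,"translation":[0,0,-0.4],"delta_rot":[0,0,0]},{"gripper":1,"translation":[0,0,0],"delta_rot":[0,0,0]},{"gripper":1,"translation":[0,0,0],"delta_rot":[0,0,0]}]'
```

```text
clock: 7.1
eef_pos: [552.6, 34.0, 46.2]
ee_rot: [0.717, 0.698, 0.0, -0.0]
wrist_force: [0.3, -0.2, -2.7]
gripper_width: 55.3
```

```bash
python3 -m pendant '[{"gripper":1,"translation":[0,0,-0.05],"delta_rot":[0,0,0]},{"gripper":0.3,"translation":[0,0,0],"delta_rot":[0,0,0]},{"gripper":0,"translation":[0,0,0],"delta_rot":[0,0,0]},{"gripper":0,"translation":[0,0,0],"delta_rot":[0,0,0]},{"gripper":0,"translation":[0,0,0],"delta_rot":[0,0,0]},{"gripper":0,"translation":[0,0,2],"delta_rot":[0,0,0]},{"gripper":0,"translation":[0,0,4],"delta_rot":[0,0,0]},{"gripper":0,"translation":[0,0,5],"delta_rot":[0,0,0]},{"gripper":0,"translation":[0,0,5],"delta_rot":[0,0,0]},{"gripper":0,"translation":[-4,0,2],"delta_rot":[0,0,0]},{"gripper":0,"translation":[-5,0,0],"delta_rot":[0,0,0]},{"gripper":0,"translation":[-4,0,0],"delta_rot":[0,0,0]}]'; python3 -c "
from h import *
t=robot.get_image('top')[:,:,::-1];s=robot.get_image('side')[:,:,::-1]
cv2.imwrite('pics/t4.png',t);cv2.imwrite('pics/s4.png',s)
cv2.imwrite('pics/t4z.png',cv2.resize(t[165:250,270:480],None,fx=3.8,fy=3.8,interpolation=cv2.INTER_CUBIC))
cv2.imwrite('pics/s4z.png',cv2.resize(s[130:250,255:390],None,fx=4.8,fy=4.8,interpolation=cv2.INTER_CUBIC))"
```

```text
clock: 8.6
eef_pos: [421.3, 34.1, 227.6]
ee_rot: [0.717, 0.698, 0.001, 0.001]
wrist_force: [-0.1, 0.5, 0.6]
gripper_width: 85.1
```

View pics/t4z.png

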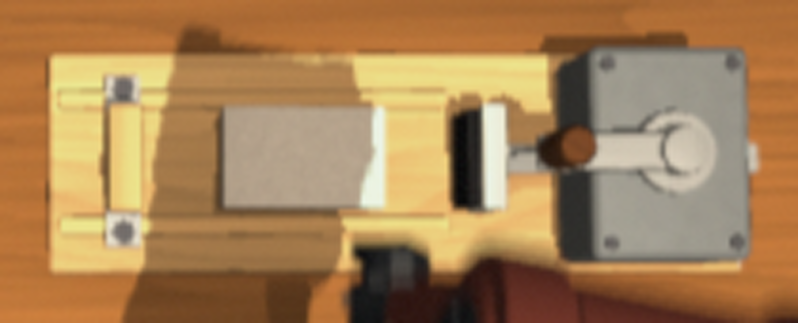

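View pics/s4z.png

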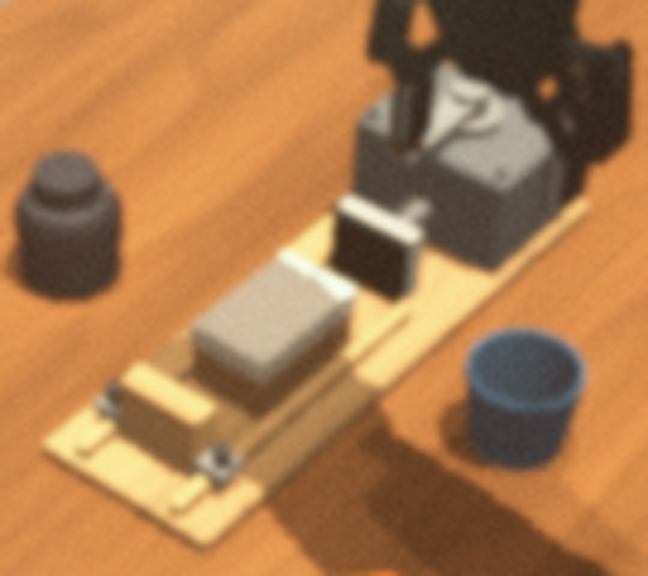

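The box is in the channel: in the crop it spans u 222–383 and v 107–209, between the strips at 108 and 213, and clear of both jaw and fence. Next is the handle position.

```bash
python3 - <<'E'
from h import *
Z=lambda x,y:(270+(x+.5)/3.8-.5,165+(y+.5)/3.8-.5)
P=[plane('top',Z(*q),60) for q in((222,107),(222,209),(383,107),(383,209))]; print(np.round(P,1),np.round(np.mean(P,0),1))
t=cv2.imread('pics/t4.png');s=cv2.imread('pics/side0.png')
a=cv2.resize(t[185:225,400:465],None,fx=12,fy=12,interpolation=cv2.INTER_CUBIC)
def circ(z,col):
    import math
    for k in range(0,360,10):
        pass
cv2.imwrite('pics/hz.png',a)
b=cv2.resize(s[140:185,320:380],None,fx=12,fy=12,interpolation=cv2.INTER_CUBIC);cv2.imwrite('pics/hs.png',b)
E
```

```text
[[579.2  80.7  60. ]
 [521.3  82.8  60. ]
 [576.6 -10.9  60. ]
 [518.6  -8.6  60. ]] [548.9  36.   60. ]
```

View pics/hz.png

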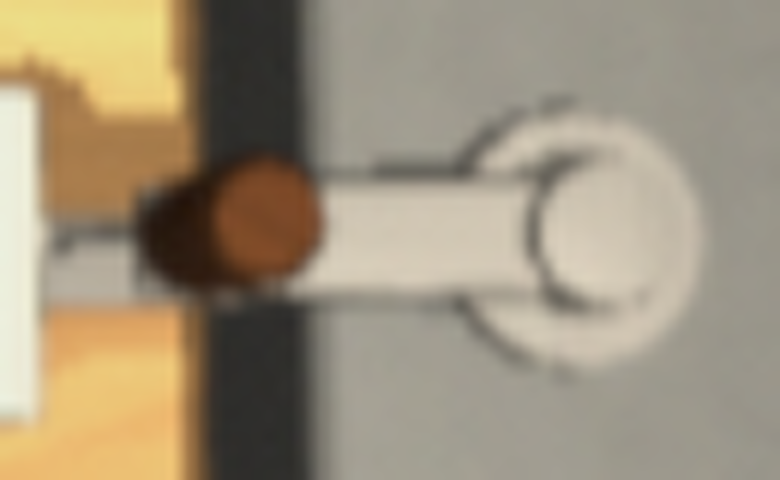

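View pics/hs.png

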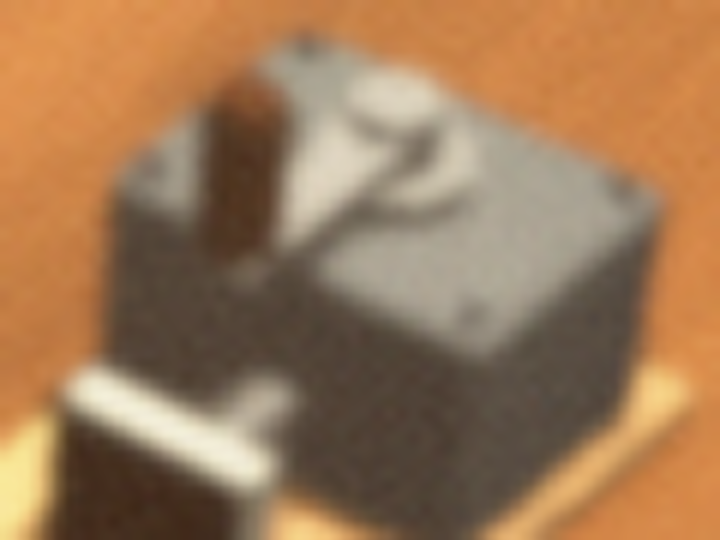

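```bash
python3 - <<'E'
from h import *
T=lambda x,y:(400+(x+.5)/12-.5,185+(y+.5)/12-.5)
S=lambda x,y:(320+(x+.5)/12-.5,140+(y+.5)/12-.5)
print('top disc',np.round(plane('top',T(268,219),157),1),'flange',np.round(plane('top',T(583,240),92),1),'cap',np.round(plane('top',T(595,230),112),1))
print('foot',np.round(plane('top',T(192,237),111),1))
print('side disc',np.round(plane('side',S(250,100),157),1),'mid',np.round(plane('side',S(245,172),134),1))
print(tri(S(250,100),T(268,219)))
E
```

```text
top disc [545.1 -94.6 157. ] flange [ 544.3 -167.9   92. ] cap [ 544.7 -163.5  112. ]
foot [545.5 -94.1 111. ]
side disc [543.6 -93.  157. ] mid [544.3 -94.6 134. ]
(array([545.10532339, -95.20772516, 155.07698649]), np.float64(0.24239701127535868))
```

```bash
python3 -m pendant '[{"gripper":0,"translation":[3.2,-3.3,0],"delta_rot":[0,0,0]},{"gripper":0,"translation":[3.2,-3.3,0],"delta_rot":[0,0,0]},{"gripper":0,"translation":[3.2,-3.2,0],"delta_rot":[0,0,0]},{"gripper":0,"translation":[3.1,-3.2,0],"delta_rot":[0,0,0]},{"gripper":0,"translation":[0,0,-2],"delta_rot":[0,0,0]},{"gripper":0,"translation":[0,0,-2],"delta_rot":[0,0,0]},{"gripper":0,"translation":[0,0,0],"delta_rot":[0,0,0]}]'; python3 -c "
from h import *
t=robot.get_image('top')[:,:,::-1];s=robot.get_image('side')[:,:,::-1]
cv2.imwrite('pics/s5z.png',cv2.resize(s[80:230,270:420],None,fx=4,fy=4,interpolation=cv2.INTER_CUBIC))"
```

```text
clock: 9.57
eef_pos: [548.7, -95.3, 184.4]
ee_rot: [0.716, 0.698, -0.0, -0.001]
wrist_force: [-0.3, 0.2, 0.1]
gripper_width: 85.5
```

View pics/s5z.png

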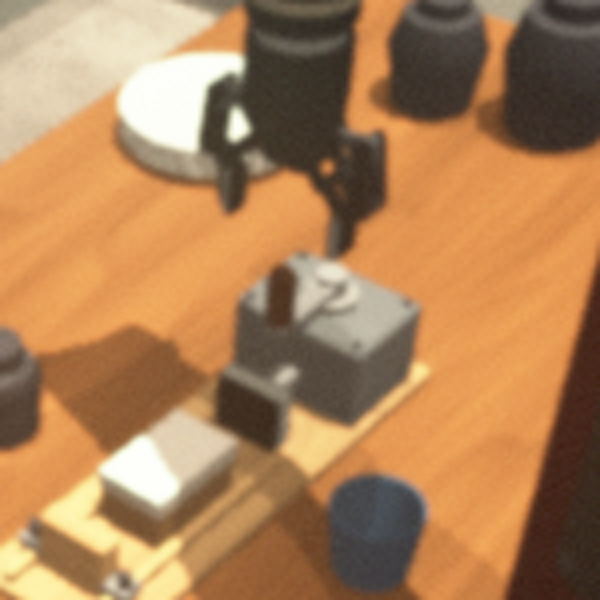

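The handle at (281,290) sits below the midpoint of the fingertips at (232,205) and (340,250), so the gripper is centred. I'll descend and grip firmly.

```bash
python3 -m pendant '[{"gripper":0,"translation":[0,0,-2.5],"delta_rot":[0,0,0]},{"gripper":0,"translation":[0,0,-2.1],"delta_rot":[0,0,0]},{"gripper":0,"translation":[0,0,-0.9],"delta_rot":[0,0,0]},{"gripper":0,"translation":[0,0,0],"delta_rot":[0,0,0]},{"gripper":1,"translation":[0,0,0],"delta_rot":[0,0,0]},{"gripper":1,"translation":[0,0,0],"delta_rot":[0,0,0]},{"gripper":1,"translation":[0,0,0],"delta_rot":[0,0,0]},{"gripper":1,"translation":[0,0,0],"delta_rot":[0,0,0]},{"gripper":1,"translation":[0,0,0],"delta_rot":[0,0,0]},{"gripper":1,"translation":[0,0,0],"delta_rot":[0,0,0]},{"gripper":1,"translation":[0,0,0],"delta_rot":[0,0,0]}]' 110
```

```text
clock: 11.05
eef_pos: [549.6, -96.1, 131.5]
ee_rot: [0.717, 0.697, -0.0, 0.0]
wrist_force: [-2.7, 0.5, 6.3]
gripper_width: 20.3
```

```bash
python3 -c "
from h import *
s=robot.get_image('side')[:,:,::-1]
cv2.imwrite('pics/s6z.png',cv2.resize(s[100:210,300:410],None,fx=5.4,fy=5.4,interpolation=cv2.INTER_CUBIC))
o=robot.get_obs();print(o['eef_pos'],o['gripper_width'],o['wrist_force'],o['wrist_torque'])
print([np.round(proj('side',p)-[300,100],1)*5.4 for p in((545.,-94.3,134),(549.6-3,-96.1+2,123.5))])"
```

```text
[549.61921166 -96.08805625 131.53086661] 20.186513076577924 [-2.78454332  0.12839255  5.58195776] [0.11803562 0.61072816 0.01770981]
[array([214.38, 290.52]), array([210.6, 305.1])]
```

View pics/s6z.png

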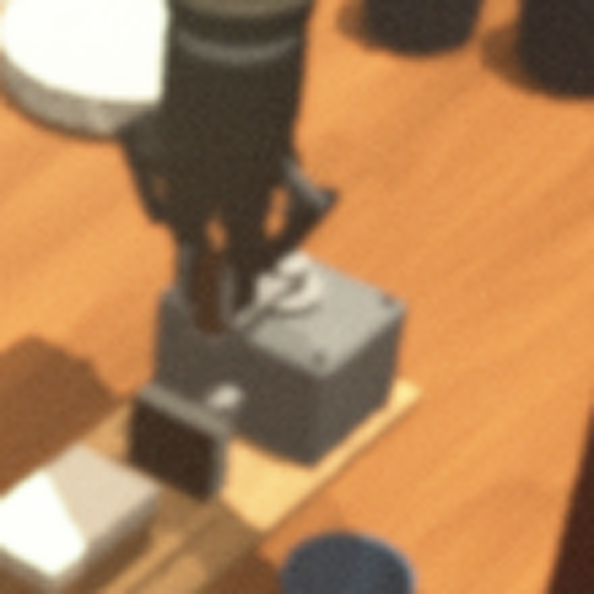

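```bash
cat > arc.py <<'E'
import sys,numpy as np
# arc.py phi0' step... : cm displacement rows along the handle circle
a=float(sys.argv[1])
for s in sys.argv[2:]:
    n,d=(s.split('x')+[None])[:2] if 'x' in s else (1,s)
    for _ in range(int(n)):
        d=float(d);b=a+d
        print(f"{a:.2f}->{b:.2f} [{7*(np.cos(a)-np.cos(b)):.2f},{7*(np.sin(b)-np.sin(a)):.2f},0]");a=b
E
python3 arc.py 1.59 .05 .1 10x.15
```

```text
1.59->1.64 [0.35,-0.02,0]
1.64->1.74 [0.69,-0.08,0]
1.74->1.89 [1.02,-0.25,0]
1.89->2.04 [0.97,-0.40,0]
2.04->2.19 [0.90,-0.54,0]
2.19->2.34 [0.81,-0.67,0]
2.34->2.49 [0.70,-0.78,0]
2.49->2.64 [0.57,-0.88,0]
2.64->2.79 [0.43,-0.96,0]
2.79->2.94 [0.29,-1.01,0]
2.94->3.09 [0.13,-1.04,0]
3.09->3.24 [-0.02,-1.05,0]
```

```bash
python3 -m pendant '[{"gripper":1,"translation":[0.35,-0.02,0],"delta_rot":[0,0,0]},{"gripper":1,"translation":[0.69,-0.08,0],"delta_rot":[0,0,0]},{"gripper":1,"translation":[1.02,-0.25,0],"delta_rot":[0,0,0]},{"gripper":1,"translation":[0.97,-0.40,0],"delta_rot":[0,0,0]},{"gripper":1,"translation":[0.90,-0.54,0],"delta_rot":[0,0,0]}]'; python3 -c "
from h import *
o=robot.get_obs();print(o['wrist_force'],o['ee_rot'])"
```

```text
clock: 11.72
eef_pos: [588.5, -109.4, 131.4]
ee_rot: [0.717, 0.697, -0.001, -0.0]
wrist_force: [-7.7, -3.3, 7.2]
gripper_width: 20.0
[-7.74935559 -3.26672819  7.19476935] [ 7.16659515e-01  6.97422678e-01 -8.59921074e-04 -9.16235616e-05]
```

```bash
python3 -m pendant '[{"gripper":1,"translation":[0.81,-0.67,0],"delta_rot":[0,0,0]},{"gripper":1,"translation":[0.70,-0.78,0],"delta_rot":[0,0,0]},{"gripper":1,"translation":[0.57,-0.88,0],"delta_rot":[0,0,0]},{"gripper":1,"translation":[0.43,-0.96,0],"delta_rot":[0,0,0]},{"gripper":1,"translation":[0.29,-1.01,0],"delta_rot":[0,0,0]},{"gripper":1,"translation":[0.13,-1.04,0],"delta_rot":[0,0,0]},{"gripper":1,"translation":[-0.02,-1.05,0],"delta_rot":[0,0,0]}]'; python3 arc.py 3.24 12x.13
```

```text
clock: 12.6
eef_pos: [617.0, -172.2, 131.4]
ee_rot: [0.716, 0.698, -0.0, -0.001]
wrist_force: [-9.6, 5.0, 10.0]
gripper_width: 20.3
3.24->3.37 [-0.15,-0.90,0]
3.37->3.50 [-0.26,-0.87,0]
3.50->3.63 [-0.37,-0.83,0]
3.63->3.76 [-0.48,-0.77,0]
3.76->3.89 [-0.57,-0.71,0]
3.89->4.02 [-0.66,-0.62,0]
4.02->4.15 [-0.74,-0.53,0]
4.15->4.28 [-0.80,-0.43,0]
4.28->4.41 [-0.85,-0.33,0]
4.41->4.54 [-0.88,-0.21,0]
4.54->4.67 [-0.90,-0.10,0]
4.67->4.80 [-0.91,0.02,0]
```

```bash
python3 -m pendant '[{"gripper":1,"translation":[-0.17,-0.90,0],"delta_rot":[0,0,0]},{"gripper":1,"translation":[-0.27,-0.87,0],"delta_rot":[0,0,0]},{"gripper":1,"translation":[-0.38,-0.83,0],"delta_rot":[0,0,0]},{"gripper":1,"translation":[-0.48,-0.77,0],"delta_rot":[0,0,0]},{"gripper":1,"translation":[-0.57,-0.71,0],"delta_rot":[0,0,0]},{"gripper":1,"translation":[-0.66,-0.62,0],"delta_rot":[0,0,0]}]'
```

```text
clock: 13.35
eef_pos: [594.0, -218.0, 131.4]
ee_rot: [0.716, 0.698, 0.002, 0.0]
wrist_force: [6.9, 7.6, 1.1]
gripper_width: 20.0
```

```bash
python3 -m pendant '[{"gripper":1,"translation":[-0.74,-0.53,0],"delta_rot":[0,0,0]},{"gripper":1,"translation":[-0.80,-0.43,0],"delta_rot":[0,0,0]},{"gripper":1,"translation":[-0.85,-0.33,0],"delta_rot":[0,0,0]},{"gripper":1,"translation":[-0.88,-0.21,0],"delta_rot":[0,0,0]},{"gripper":1,"translation":[-0.90,-0.10,0],"delta_rot":[0,0,0]},{"gripper":1,"translation":[-0.91,0.02,0],"delta_rot":[0,0,0]}]'; python3 arc.py 4.80 12x.15 
```

```text
clock: 14.1
eef_pos: [542.6, -236.0, 131.6]
ee_rot: [0.717, 0.698, 0.001, 0.001]
wrist_force: [4.7, 2.2, 3.9]
gripper_width: 20.3
4.80->4.95 [-1.04,0.17,0]
4.95->5.10 [-1.00,0.32,0]
5.10->5.25 [-0.94,0.47,0]
5.25->5.40 [-0.86,0.60,0]
5.40->5.55 [-0.76,0.72,0]
5.55->5.70 [-0.64,0.83,0]
5.70->5.85 [-0.51,0.92,0]
5.85->6.00 [-0.37,0.98,0]
6.00->6.15 [-0.22,1.03,0]
6.15->6.30 [-0.06,1.05,0]
6.30->6.45 [0.10,1.04,0]
6.45->6.60 [0.25,1.02,0]
```

```bash
python3 -m pendant '[{"gripper":1,"translation":[-1.04,0.17,0],"delta_rot":[0,0,0]},{"gripper":1,"translation":[-1.00,0.32,0],"delta_rot":[0,0,0]},{"gripper":1,"translation":[-0.94,0.47,0],"delta_rot":[0,0,0]},{"gripper":1,"translation":[-0.86,0.60,0],"delta_rot":[0,0,0]},{"gripper":1,"translation":[-0.76,0.72,0],"delta_rot":[0,0,0]},{"gripper":1,"translation":[-0.64,0.83,0],"delta_rot":[0,0,0]},{"gripper":1,"translation":[-0.51,0.92,0],"delta_rot":[0,0,0]},{"gripper":1,"translation":[-0.37,0.98,0],"delta_rot":[0,0,0]},{"gripper":1,"translation":[-0.22,1.03,0],"delta_rot":[0,0,0]},{"gripper":1,"translation":[-0.06,1.05,0],"delta_rot":[0,0,0]},{"gripper":1,"translation":[0.10,1.04,0],"delta_rot":[0,0,0]},{"gripper":1,"translation":[0.25,1.02,0],"delta_rot":[0,0,0]}]'; python3 arc.py 6.60 12x.15
```

```text
clock: 15.6
eef_pos: [480.4, -145.0, 131.5]
ee_rot: [0.717, 0.697, -0.002, 0.0]
wrist_force: [-6.2, -2.7, 8.0]
gripper_width: 19.8
6.60->6.75 [0.40,0.97,0]
6.75->6.90 [0.54,0.90,0]
6.90->7.05 [0.67,0.81,0]
7.05->7.20 [0.78,0.70,0]
7.20->7.35 [0.88,0.57,0]
7.35->7.50 [0.95,0.44,0]
7.50->7.65 [1.01,0.29,0]
7.65->7.80 [1.04,0.13,0]
7.80->7.95 [1.05,-0.02,0]
7.95->8.10 [1.03,-0.18,0]
8.10->8.25 [1.00,-0.33,0]
8.25->8.40 [0.93,-0.48,0]
```

```bash
python3 -m pendant '[{"gripper":1,"translation":[0.40,0.97,0],"delta_rot":[0,0,0]},{"gripper":1,"translation":[0.54,0.90,0],"delta_rot":[0,0,0]},{"gripper":1,"translation":[0.67,0.81,0],"delta_rot":[0,0,0]},{"gripper":1,"translation":[0.78,0.70,0],"delta_rot":[0,0,0]},{"gripper":1,"translation":[0.88,0.57,0],"delta_rot":[0,0,0]},{"gripper":1,"translation":[0.95,0.44,0],"delta_rot":[0,0,0]},{"gripper":1,"translation":[1.01,0.29,0],"delta_rot":[0,0,0]},{"gripper":1,"translation":[1.04,0.13,0],"delta_rot":[0,0,0]},{"gripper":1,"translation":[1.05,-0.02,0],"delta_rot":[0,0,0]},{"gripper":1,"translation":[1.03,-0.18,0],"delta_rot":[0,0,0]},{"gripper":1,"translation":[1.00,-0.33,0],"delta_rot":[0,0,0]},{"gripper":1,"translation":[0.93,-0.48,0],"delta_rot":[0,0,0]}]'; python3 arc.py 8.40 8x.15 4x.13
```

```text
clock: 17.1
eef_pos: [583.9, -106.4, 131.5]
ee_rot: [0.717, 0.697, -0.001, -0.0]
wrist_force: [-5.8, 0.8, 8.8]
gripper_width: 20.3
8.40->8.55 [0.85,-0.61,0]
8.55->8.70 [0.75,-0.73,0]
8.70->8.85 [0.63,-0.84,0]
8.85->9.00 [0.50,-0.92,0]
9.00->9.15 [0.36,-0.99,0]
9.15->9.30 [0.21,-1.03,0]
9.30->9.45 [0.05,-1.05,0]
9.45->9.60 [-0.10,-1.04,0]
9.60->9.73 [-0.22,-0.88,0]
9.73->9.86 [-0.33,-0.85,0]
9.86->9.99 [-0.44,-0.80,0]
9.99->10.12 [-0.54,-0.73,0]
```

```bash
python3 -m pendant '[{"gripper":1,"translation":[0.85,-0.61,0],"delta_rot":[0,0,0]},{"gripper":1,"translation":[0.75,-0.73,0],"delta_rot":[0,0,0]},{"gripper":1,"translation":[0.63,-0.84,0],"delta_rot":[0,0,0]},{"gripper":1,"translation":[0.50,-0.92,0],"delta_rot":[0,0,0]},{"gripper":1,"translation":[0.36,-0.99,0],"delta_rot":[0,0,0]},{"gripper":1,"translation":[0.21,-1.03,0],"delta_rot":[0,0,0]},{"gripper":1,"translation":[0.05,-1.05,0],"delta_rot":[0,0,0]},{"gripper":1,"translation":[-0.10,-1.04,0],"delta_rot":[0,0,0]},{"gripper":1,"translation":[-0.22,-0.88,0],"delta_rot":[0,0,0]},{"gripper":1,"translation":[-0.33,-0.85,0],"delta_rot":[0,0,0]}]'
python3 arc.py 9.86 10x.13
```

```text
clock: 18.35
eef_pos: [610.9, -195.0, 131.5]
ee_rot: [0.716, 0.698, 0.001, -0.0]
wrist_force: [-2.1, 6.7, 7.7]
gripper_width: 19.9
9.86->9.99 [-0.44,-0.80,0]
9.99->10.12 [-0.54,-0.73,0]
10.12->10.25 [-0.63,-0.66,0]
10.25->10.38 [-0.71,-0.57,0]
10.38->10.51 [-0.77,-0.48,0]
10.51->10.64 [-0.83,-0.37,0]
10.64->10.77 [-0.87,-0.26,0]
10.77->10.90 [-0.90,-0.15,0]
10.90->11.03 [-0.91,-0.03,0]
11.03->11.16 [-0.90,0.09,0]
```

```bash
python3 -m pendant '[{"gripper":1,"translation":[-0.44,-0.80,0],"delta_rot":[0,0,0]},{"gripper":1,"translation":[-0.54,-0.73,0],"delta_rot":[0,0,0]},{"gripper":1,"translation":[-0.63,-0.66,0],"delta_rot":[0,0,0]},{"gripper":1,"translation":[-0.71,-0.57,0],"delta_rot":[0,0,0]},{"gripper":1,"translation":[-0.77,-0.48,0],"delta_rot":[0,0,0]},{"gripper":1,"translation":[-0.83,-0.37,0],"delta_rot":[0,0,0]},{"gripper":1,"translation":[-0.87,-0.26,0],"delta_rot":[0,0,0]},{"gripper":1,"translation":[-0.90,-0.15,0],"delta_rot":[0,0,0]},{"gripper":1,"translation":[-0.91,-0.03,0],"delta_rot":[0,0,0]}]'
python3 -c "
from h import *
t=robot.get_image('top')[:,:,::-1];s=robot.get_image('side')[:,:,::-1]
cv2.imwrite('pics/t7z.png',cv2.resize(t[165:250,270:480],None,fx=3.8,fy=3.8,interpolation=cv2.INTER_CUBIC))
cv2.imwrite('pics/s7z.png',cv2.resize(s[130:250,255:390],None,fx=4.8,fy=4.8,interpolation=cv2.INTER_CUBIC))"
```

```text
clock: 19.48
eef_pos: [545.9, -236.2, 131.6]
ee_rot: [0.717, 0.698, 0.001, 0.001]
wrist_force: [5.9, 2.9, 3.4]
gripper_width: 20.3
```

View pics/t7z.png

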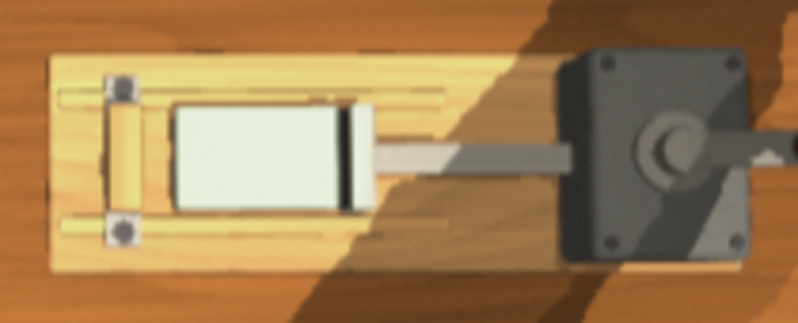

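View pics/s7z.png

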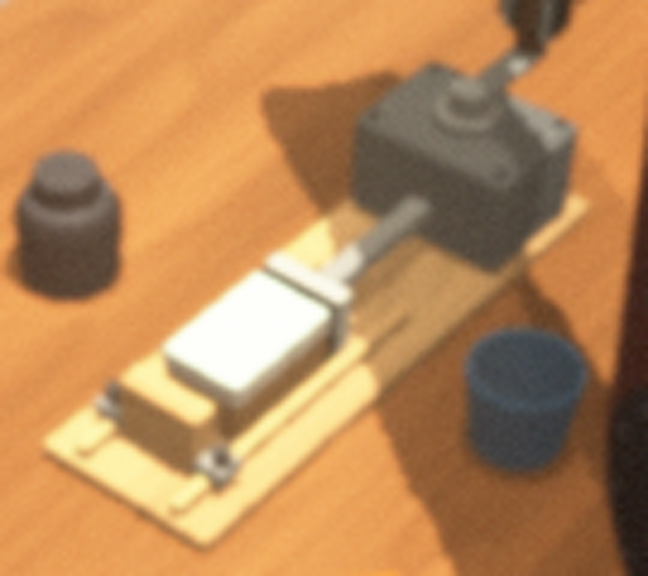

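The box is square in the channel and against the jaw. Its left edge is at u=175 and the fence face at 142, which leaves about 18 mm, so contact should come near 13.3 rad. I'll wind to about 12.8, then slow down.

```bash
python3 arc.py 11.03 11x.15 .1 8x.05
```

```text
11.03->11.18 [-1.04,0.11,0]
11.18->11.33 [-1.01,0.27,0]
11.33->11.48 [-0.96,0.42,0]
11.48->11.63 [-0.89,0.56,0]
11.63->11.78 [-0.80,0.68,0]
11.78->11.93 [-0.68,0.79,0]
11.93->12.08 [-0.56,0.89,0]
12.08->12.23 [-0.42,0.96,0]
12.23->12.38 [-0.27,1.01,0]
12.38->12.53 [-0.12,1.04,0]
12.53->12.68 [0.04,1.05,0]
12.68->12.78 [0.11,0.69,0]
12.78->12.83 [0.08,0.34,0]
12.83->12.88 [0.10,0.34,0]
12.88->12.93 [0.12,0.33,0]
12.93->12.98 [0.13,0.32,0]
12.98->13.03 [0.15,0.32,0]
13.03->13.08 [0.16,0.31,0]
13.08->13.13 [0.18,0.30,0]
13.13->13.18 [0.19,0.29,0]
```

```bash
python3 -m pendant '[{"gripper":1,"translation":[-1.04,0.11,0],"delta_rot":[0,0,0]},{"gripper":1,"translation":[-1.01,0.27,0],"delta_rot":[0,0,0]},{"gripper":1,"translation":[-0.96,0.42,0],"delta_rot":[0,0,0]},{"gripper":1,"translation":[-0.89,0.56,0],"delta_rot":[0,0,0]},{"gripper":1,"translation":[-0.80,0.68,0],"delta_rot":[0,0,0]},{"gripper":1,"translation":[-0.68,0.79,0],"delta_rot":[0,0,0]},{"gripper":1,"translation":[-0.56,0.89,0],"delta_rot":[0,0,0]},{"gripper":1,"translation":[-0.42,0.96,0],"delta_rot":[0,0,0]},{"gripper":1,"translation":[-0.27,1.01,0],"delta_rot":[0,0,0]},{"gripper":1,"translation":[-0.12,1.04,0],"delta_rot":[0,0,0]},{"gripper":1,"translation":[0.04,1.05,0],"delta_rot":[0,0,0]},{"gripper":1,"translation":[0.11,0.69,0],"delta_rot":[0,0,0]}]'
cat > st.py <<'E'
from h import *
o=robot.get_obs();p=o['eef_pos'];F=o['wrist_force']
v=p[:2]-np.array([547.9,-166.2]);a=np.arctan2(v[1],-v[0])+4*np.pi
t=np.array([np.sin(a),np.cos(a)]);r=np.array([-np.cos(a),np.sin(a)])
print('phi',round(a-.029,3),'r',round(np.hypot(*v),1),'load',round(-F[:2]@t,1),'radial',round(F[:2]@r,1))
t=robot.get_image('top')[:,:,::-1]
cv2.imwrite('pics/last.png',cv2.resize(t[165:250,270:480],None,fx=3.8,fy=3.8,interpolation=cv2.INTER_CUBIC))
E
python3 st.py; cp pics/last.png pics/t8z.png
```

```text
clock: 21.08
eef_pos: [478.5, -152.2, 131.5]
ee_rot: [0.717, 0.697, -0.002, 0.0]
wrist_force: [-6.3, -4.5, 9.0]
gripper_width: 20.1
phi 12.736 r 70.8 load 5.6 radial 5.3
```

View pics/t8z.png

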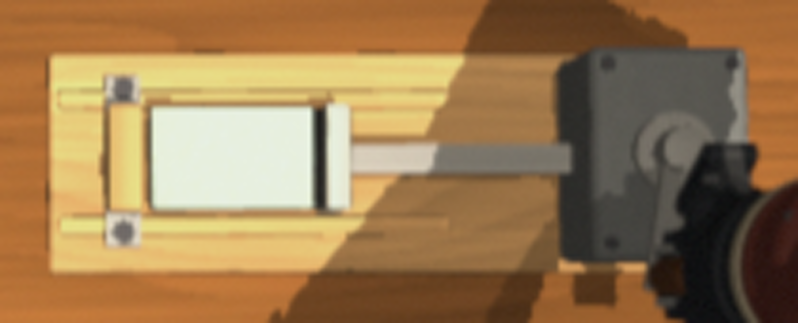

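The gap is now about 8 crop pixels (around 4.4 mm) and the load is 5.6 N, which is plain turning.

```bash
python3 -m pendant '[{"gripper":1,"translation":[0.08,0.34,0],"delta_rot":[0,0,0]},{"gripper":1,"translation":[0.10,0.34,0],"delta_rot":[0,0,0]},{"gripper":1,"translation":[0.12,0.33,0],"delta_rot":[0,0,0]},{"gripper":1,"translation":[0.13,0.32,0],"delta_rot":[0,0,0]},{"gripper":1,"translation":[0.15,0.32,0],"delta_rot":[0,0,0]},{"gripper":1,"translation":[0.16,0.31,0],"delta_rot":[0,0,0]}]';python3 st.py;python3 arc.py 13.08 20x.04
```

```text
clock: 21.88
eef_pos: [485.8, -132.4, 131.5]
ee_rot: [0.717, 0.697, -0.001, -0.0]
wrist_force: [-7.6, -2.0, 10.2]
gripper_width: 19.9
phi 13.036 r 70.7 load 5.4 radial 5.7
13.08->13.12 [0.14,0.24,0]
13.12->13.16 [0.15,0.24,0]
13.16->13.20 [0.16,0.23,0]
13.20->13.24 [0.17,0.22,0]
13.24->13.28 [0.18,0.22,0]
13.28->13.32 [0.19,0.21,0]
13.32->13.36 [0.20,0.20,0]
13.36->13.40 [0.20,0.19,0]
13.40->13.44 [0.21,0.18,0]
13.44->13.48 [0.22,0.18,0]
13.48->13.52 [0.23,0.17,0]
13.52->13.56 [0.23,0.16,0]
13.56->13.60 [0.24,0.15,0]
13.60->13.64 [0.24,0.14,0]
13.64->13.68 [0.25,0.13,0]
13.68->13.72 [0.25,0.12,0]
13.72->13.76 [0.26,0.11,0]
13.76->13.80 [0.26,0.10,0]
13.80->13.84 [0.27,0.09,0]
13.84->13.88 [0.27,0.08,0]
```

```bash
python3 -m pendant '[{"gripper":1,"translation":[0.14,0.24,0],"delta_rot":[0,0,0]},{"gripper":1,"translation":[0.15,0.24,0],"delta_rot":[0,0,0]},{"gripper":1,"translation":[0.16,0.23,0],"delta_rot":[0,0,0]}]';python3 st.py;python3 -m pendant '[{"gripper":1,"translation":[0.17,0.22,0],"delta_rot":[0,0,0]},{"gripper":1,"translation":[0.18,0.22,0],"delta_rot":[0,0,0]}]';python3 st.py
```

```text
clock: 22.3
eef_pos: [490.3, -125.1, 131.4]
ee_rot: [0.717, 0.697, -0.001, -0.0]
wrist_force: [-7.7, -0.5, 11.3]
gripper_width: 20.3
phi 13.157 r 70.7 load 4.9 radial 6.0
clock: 22.6
eef_pos: [493.8, -120.6, 131.4]
ee_rot: [0.717, 0.697, -0.001, -0.0]
wrist_force: [-7.4, -0.4, 10.1]
gripper_width: 20.3
phi 13.237 r 70.7 load 5.0 radial 5.4
```

```bash
python3 -m pendant '[{"gripper":1,"translation":[0.19,0.21,0],"delta_rot":[0,0,0]},{"gripper":1,"translation":[0.20,0.20,0],"delta_rot":[0,0,0]}]';python3 st.py
```

```text
clock: 22.9
eef_pos: [497.7, -116.5, 131.4]
ee_rot: [0.717, 0.697, -0.001, -0.0]
wrist_force: [-7.3, 0.4, 10.5]
gripper_width: 20.0
phi 13.318 r 70.7 load 4.9 radial 5.5
```

```bash
cp pics/last.png pics/t9z.png; python3 -m pendant '[{"gripper":1,"translation":[0.20,0.19,0],"delta_rot":[0,0,0]}]';python3 st.py;
```

```text
clock: 23.08
eef_pos: [499.7, -114.6, 131.4]
ee_rot: [0.717, 0.697, -0.001, -0.0]
wrist_force: [-6.6, 0.6, 11.1]
gripper_width: 20.3
phi 13.358 r 70.6 load 4.4 radial 5.0
```

View pics/t9z.png

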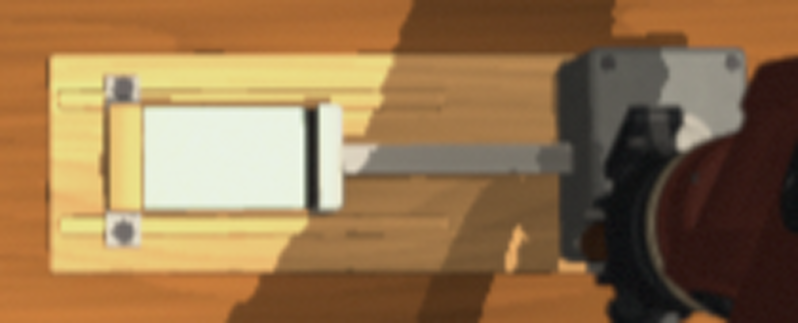

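The box now looks almost against the fence. I'll take one row at a time and watch the load; plain turning is about 5 N.

```bash
python3 -m pendant '[{"gripper":1,"translation":[0.21,0.18,0],"delta_rot":[0,0,0]}]' >/dev/null;python3 st.py; python3 -m pendant '[{"gripper":1,"translation":[0.22,0.18,0],"delta_rot":[0,0,0]}]'>/dev/null;python3 st.py
```

```text
phi 13.397 r 70.6 load 4.8 radial 5.3
phi 13.438 r 70.6 load 4.9 radial 6.1
```

```bash
python3 -m pendant '[{"gripper":1,"translation":[0.23,0.17,0],"delta_rot":[0,0,0]}]' >/dev/null;python3 st.py
```

```text
phi 13.478 r 70.6 load 6.0 radial 4.5
```

```bash
python3 -m pendant '[{"gripper":1,"translation":[0.23,0.16,0],"delta_rot":[0,0,0]}]' >/dev/null;python3 st.py
```

```text
phi 13.515 r 70.6 load 7.6 radial 5.0
```

```bash
python3 -m pendant '[{"gripper":1,"translation":[0.24,0.15,0],"delta_rot":[0,0,0]}]' >/dev/null;python3 st.py
```

```text
phi 13.553 r 70.6 load 7.8 radial 5.0
```

Contact came near 13.46 and the push is about 25–30 N. Two more rows should bring it to about 55 N.

```bash
python3 -m pendant '[{"gripper":1,"translation":[0.24,0.14,0],"delta_rot":[0,0,0]}]' >/dev/null;python3 st.py
```

```text
phi 13.59 r 70.5 load 9.8 radial 5.1
```

```bash
python3 -m pendant '[{"gripper":1,"translation":[0.25,0.13,0],"delta_rot":[0,0,0]}]' >/dev/null;python3 st.py
```

```text
phi 13.627 r 70.5 load 11.5 radial 4.0
```

The load is 11.5 N, about 6.5 N extra, so the jaw push is about 55 N by both force and pad travel. Now I'll release and retreat upward.

```bash
python3 -m pendant '[{"gripper":1,"translation":[0,0,0],"delta_rot":[0,0,0]},{"gripper":0.6,"translation":[0,0,0],"delta_rot":[0,0,0]},{"gripper":0.3,"translation":[0,0,0],"delta_rot":[0,0,0]},{"gripper":0,"translation":[0,0,0],"delta_rot":[0,0,0]},{"gripper":0,"translation":[0,0,0],"delta_rot":[0,0,0]},{"gripper":0,"translation":[0,0,0],"delta_rot":[0,0,0]},{"gripper":0,"translation":[0,0,2],"delta_rot":[0,0,0]},{"gripper":0,"translation":[0,0,4],"delta_rot":[0,0,0]},{"gripper":0,"translation":[0,0,4],"delta_rot":[0,0,0]},{"gripper":0,"translation":[-3,0,2],"delta_rot":[0,0,0]},{"gripper":0,"translation":[-5,0,0],"delta_rot":[0,0,0]},{"gripper":0,"translation":[0,0,0],"delta_rot":[0,0,0]}]'; python3 -c "
from h import *
t=robot.get_image('top')[:,:,::-1];s=robot.get_image('side')[:,:,::-1]
cv2.imwrite('pics/t10.png',t)
cv2.imwrite('pics/t10z.png',cv2.resize(t[165:250,270:480],None,fx=3.8,fy=3.8,interpolation=cv2.INTER_CUBIC))
cv2.imwrite('pics/s10z.png',cv2.resize(s[130:250,255:390],None,fx=4.8,fy=4.8,interpolation=cv2.INTER_CUBIC))"
```

```text
clock: 25.85
eef_pos: [435.0, -102.9, 252.9]
ee_rot: [0.717, 0.697, 0.0, 0.001]
wrist_force: [0.6, -0.1, 0.1]
gripper_width: 85.2
```

View pics/t10z.png

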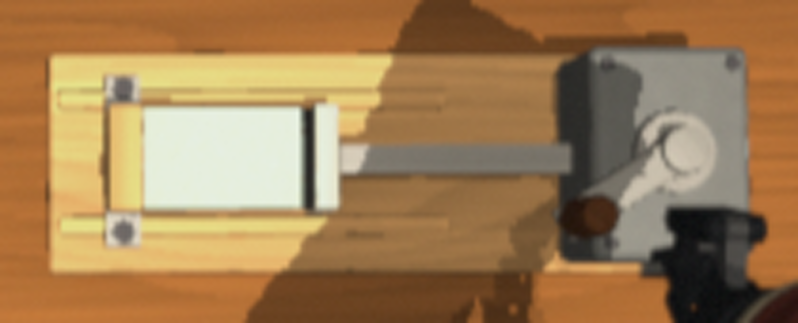

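View pics/s10z.png

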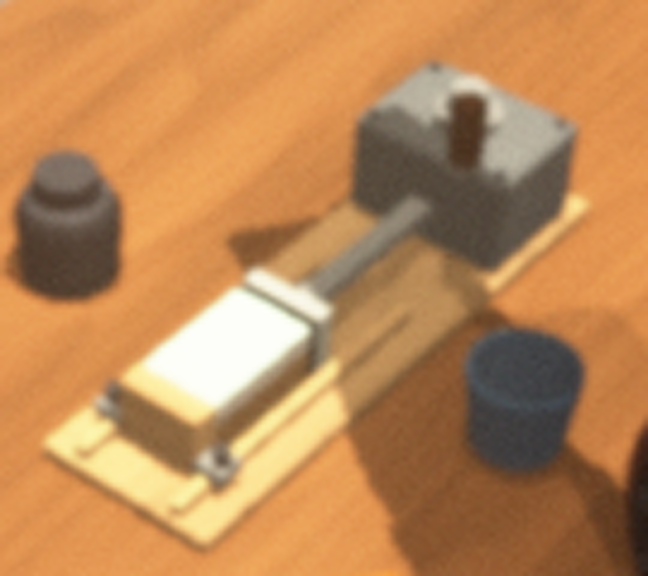

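View pics/t10.png

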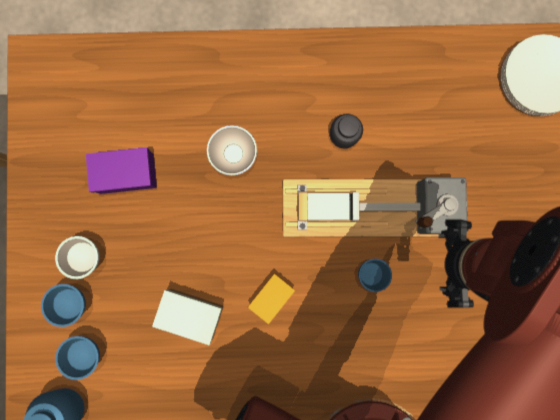

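```bash
python3 - <<'E'
from h import *
t=cv2.imread('pics/t10.png');cv2.imwrite('pics/h10.png',cv2.resize(t[205:240,405:465],None,fx=12,fy=12,interpolation=cv2.INTER_CUBIC))
E
```

```text
(no output)
```

View pics/h10.png

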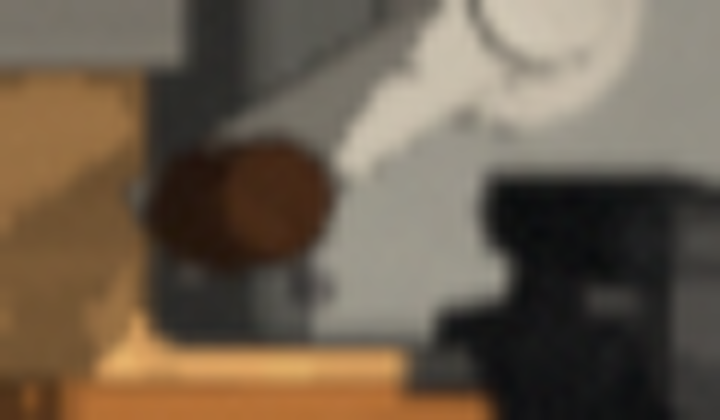

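```bash
python3 - <<'E'
from h import *
T=lambda x,y:(405+(x+.5)/12-.5,205+(y+.5)/12-.5)
p=plane('top',T(277,198),157); ax=np.array([544.1,-164.4])
v=p[:2]-ax; print(p,np.hypot(*v),np.arctan2(v[1],-v[0])-.029+4*np.pi)
E
```

```text
[ 508.6662625  -104.28853191  157.        ] 69.77777833071472 13.575528161810844
```

The handle now reads about 13.58 against 13.63 when held. That is the expected small spring-back, leaving roughly 35 N of clamp. The box is square between jaw and fence, the bystanders haven't moved and the gripper is clear, so I'm handing in.

```bash
python3 -c "
from station import robot
print(robot.get_obs()['clock'], robot.sign_off())"
```

```text
the job is handed in; nothing more can be done
25.95 None
```

The small pale gift box is clamped lengthwise in the press, the gripper has let go of everything, and I handed the job in at 25.95 s. `sign_off` gives no verdict, so I don't know how it was judged.

- **Placing:** I set the box in the channel and let go. The pictures showed it square between the side strips and clear of both jaw and fence.
- **Winding:** I gripped the handle with 110 N and turned it clockwise at about 1.0 to 1.2 rad/s. Load at the handle was about 5 N in plain turning and 10 N at the one reading I took inside the first tight spot. I saw no lurch in the tool positions, which I checked between calls rather than continuously. The last 0.9 rad went slowly, in short moves.
- **Clamping:** The box met the fence near 13.46 rad. I stopped at 13.63 rad with 6.5 N extra at the handle. That gives a jaw push of about 57 N from the force reading and 53 N from pad travel.
- **Last check:** After release the pictures showed the box square between jaw and fence, the bystanders apparently unmoved, and the gripper clear with no wrist force. The handle read about 13.58 rad, good to about 0.04, which suggests around 35 N of clamp left. That is an estimate from the handle angle, not a force measurement.
- **Disagreements:** Camera and tool positions differed by about 3 mm in x and 2 mm in y, which I allowed for. The handle measured 20 mm between the pads instead of 23, probably because the pads give under the firm grip. It did not slip.

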